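# Hold the twist-lock lid ready over the rusk container

### The arm

A 6-joint arm with a two-finger parallel gripper is mounted at the origin on the work surface. World frame = base frame: x ahead of the robot, y to its left, z up, the work surface at z = 0. Lengths are in m, angles in rad, forces in N, time in s.
With the tool pointing down it reaches from about 0.35 to 0.775 m from the base axis. Payload 7.3 kg.
Tool frame: the origin (TCP) lies midway between the tips of the shut fingers; the grasp point (between the pads) lies 19 mm behind it; z points along the fingers, y is the line along which they close (so a half turn about z gives the same grasp; the last joint's range is limited). The gripper opens to 92 mm and grips with 3 to 60 N. Pads are 19 mm wide; open, the fingers measure 130 mm over their backs; the gripper's body (75 mm by 190 mm) begins 47 mm behind the grasp point.
Start: joints at [1.164, 0.342, 1.524, -0, 1.275, -0.146], TCP at [0.135, 0.507, 0.197] pointing down, gripper open.
Joint ranges: [-2.53, 2.53], [-0.77, 2.02], [0.04, 2.7], [-1, 4.14], [0.28, 2.66], [-3.11, 3.11]. Speed limits (rad/s): [2.57, 2.57, 3.14, 3.14, 3.14, 3.14].

### API

Orientations are given as a unit quaternion [x, y, z, w].
In Python, from cell import robot, imaging gives the robot as it stands. Calls block until the motion is done:
- robot.goto(position, orientation): joint-space move of the TCP to a pose.
- robot.servo_line(position, rotation=None, feed=0.15, stop_force=None): straight line of the TCP; rotation=None keeps the orientation; feed is the mean speed in m/s. With stop_force (N) it stops when the force on the tool has changed by that much, and returns True; else False.
- robot.movej(angles): joint-space move.
- robot.gripper_to(opening, effort=None): finger opening in m; effort is the grip in N (None keeps the last); returns when the fingers have stopped.
- robot.pause(seconds).
- robot.solve_ik(position, orientation): joint angles nearest the present ones, or None.
- imaging.camera(name): name is "scene" or "top" or "wrist"; returns the picture (400x640x3 uint8, red, green, blue); there is no depth.
- imaging.camera_info(name): a dict with "mtx" (3x3 intrinsics, pixels), "T" (4x4, takes a point from camera to world coordinates); the wrist camera has in their place "hand_eye" (4x4, takes a point from camera to tool coordinates, whose origin is the TCP and whose axes are the flange's). Camera axes: x right, y down, z forward; pixel columns grow to the right and rows downward; lengths in m; the calibration is good to about 2 mm. A picture is of the moment at which its call begins: read the wrist's pose just before it. camera_info takes no time and is no camera call.
A pose or a line that the arm cannot do raises robot.IKError and nothing moves.
- robot.close_job(): hands the job in; it is judged then, once.
Readings, each from a call of its own:
- robot.read_clock(): time.
- robot.read_q(): joint angles.
- robot.read_joint_vel(): joint speeds.
- robot.read_joint_efforts(): joint torques, N m.
- robot.read_position(): TCP position.
- robot.read_ee_rot(): TCP orientation.
- robot.read_force(): force on the tool from outside, world axes, zero at the start.
- robot.read_ft_torque(): the same for the moment, N m.
- robot.read_gripper_width(): finger opening in m.
- robot.read_gripper_force(): force on a finger pad.
Only numpy, scipy, OpenCV 4.12 (cv2) and the standard library are available. Lean on these libraries where they do the work, as an engineer would, in place of code of your own. Each camera call takes 0.05 s, during which the arm holds its last target. There are 200 camera calls.

### The job

The round rusk container stands open on the dresser shelf, and its twist-lock lid lies on the other side of the row made by the two jars and the mug. Pinch the lid gently by the bar on its top (the bar is thin hollow plastic), carry it over the row so that it touches nothing on the way and nothing else is shifted, and stop with it level and centred about a centimetre above the container's rim, its two tabs straight over the two notches, not touching the container at any time. Finish there still holding it: do not lower it or let go, I will steady the container and guide the lid home myself.

Things in the scene. Friction and masses are not known exactly. Their poses are not given: they have to be found in the camera images.
- lid: Round pastel plastic lid, 40 to 85 g, right way up on the shelf. Origin: centre of its flat underside; z up. A plug (radius 40 to 43 mm, 10 mm high), then a flange disc (radius 48.5 mm, 10 to 15 mm up) with two tabs on its edge at +x and -x (17 mm wide, reaching 56 mm from the axis), then the bar grip. x and -x are alike.
- lid_bar (a point): Middle of the lid's bar grip, 27.5 mm above the lid's underside; axes as the lid's. The bar is 62 mm long along x (it points at the tabs), 14 mm thick along y, and stands from 15 to 40 mm above the underside. Thin hollow plastic: a pinch of 5 to 10 N on each side holds it well; more than 20 N on each side damages it.
- container: Round open pastel plastic container holding baby rusks, outer radius 60 mm, 92 mm high, 0.25 kg, standing loose. Origin: centre of its underside; z up. Its rim lip (inner radius 54 mm) is cut by two notches 30 mm wide, 10 mm deep, at its +x and -x, for the lid's tabs; a small ear under each reaches 70 mm from the axis. Lined up: lid x along container x, either way round.
- container_rim (a point): Centre of the container's mouth, level with the top of its rim, 92 mm above its underside; axes as the container's.
- tall_jar: Closed glass jar with a steel cap, radius 38 mm, 150 mm high, 0.45 kg, standing in the row between lid and container. Origin: centre of its underside.
- short_jar: Closed glass jar with a steel cap, radius 38 mm, 120 mm high, 0.45 kg, standing in the same row. Origin: centre of its underside.
- mug: White ceramic mug, rim radius 40 mm, 95 mm high, handle towards its +y reaching about 75 mm from its axis, standing in the same row. Origin: centre of its underside.
- bowls: Nest of three pastel feeding bowls, radius 66 mm, 66 mm high, at the far edge of the shelf; to be left alone. Origin: centre of the underside.
- fork: Stainless steel baby fork, 136 mm long, lying flat at the far edge of the shelf; to be left alone. Origin: near its middle, on its underside; tines towards +x.
Not all that is in view belongs to the job. Leave any red or yellow look-alike of the mug alone.

How it is judged:
By the outcome, as a careful person would: the job done as asked, in the order asked, and still so for the second after the job is handed in, while the arm keeps its last pose, push and grip.
It also fails if it takes over 48 s, if anything falls off the work surface, if the arm or the gripper's body presses on something with over 40 N, if the wrist force passes 120 N, or if a joint passes its speed limit or range.

## Working session

There is one attempt and no reset: what is moved stays moved. The work goes in short steps, each a Python script; the robot and the scene stay as the last script left them, time stands still between calls to the robot, and variables do not carry over. Pictures are saved under pics/ and viewed, at most 10 in all, crops included, and the job is handed in when it is done.

```bash
mkdir -p pics
python3 - <<'E'
from cell import robot, imaging
import cv2,numpy as np
for n in ["scene","top"]:
    im=imaging.camera(n); cv2.imwrite(f"pics/{n}0.png",im[:,:,::-1]); i=imaging.camera_info(n); print(n,np.round(i["mtx"],1).tolist(),np.round(i["T"],4).tolist())
print(imaging.camera_info("wrist"),robot.read_ee_rot(),robot.read_clock())
E
ls
```

```text
scene [[397.8, 0.0, 318.4], [0.0, 397.8, 202.0], [0.0, 0.0, 1.0]] [[-0.4329, 0.5971, -0.6753, 1.1916], [0.9014, 0.2765, -0.3334, 0.3669], [-0.0123, -0.753, -0.6579, 0.7799], [0.0, 0.0, 0.0, 1.0]]
top [[461.5, 0.0, 315.8], [0.0, 461.5, 206.5], [0.0, 0.0, 1.0]] [[0.0074, -0.9835, 0.1806, 0.262], [-0.9999, -0.0086, -0.0062, -0.0055], [0.0076, -0.1805, -0.9835, 1.3538], [0.0, 0.0, 0.0, 1.0]]
{'mtx': array([[318.35391627,   0.        , 324.15268225],
       [  0.        , 318.35391627, 198.69277474],
       [  0.        ,   0.        ,   1.        ]]), 'hand_eye': array([[-5.02269731e-04, -9.57241793e-01, -2.89288607e-01,
         7.91887651e-02],
       [ 9.99999231e-01, -1.52748443e-04, -1.23078525e-03,
         1.91995077e-04],
       [ 1.13397070e-03, -2.89289003e-01,  9.57241133e-01,
        -1.86454226e-01],
       [ 0.00000000e+00,  0.00000000e+00,  0.00000000e+00,
         1.00000000e+00]])} [ 1.30042099e-01  9.91508223e-01 -6.76959671e-04 -1.93799200e-04] 0.1
pics
```

View pics/top0.png

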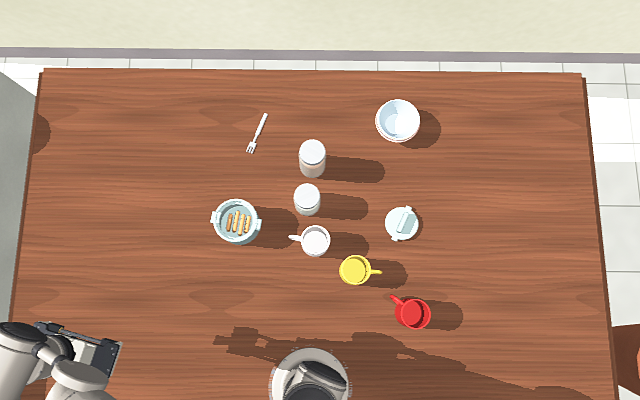

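View pics/scene0.png

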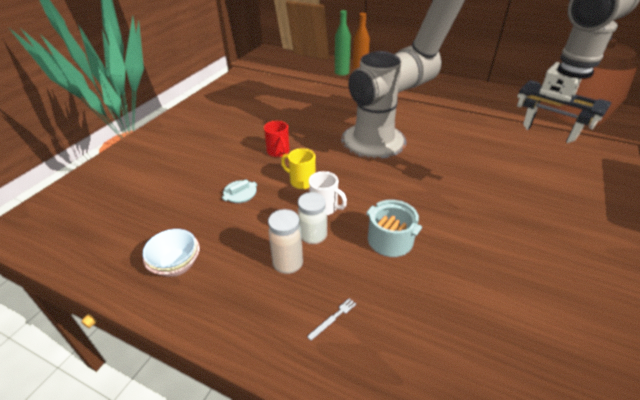

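Top view: the lid is at (402,223), a pale disc with a bar. The container is at (236,221), with rusks in it and ears left and right. The row is the tall jar (312,158), short jar (307,199) and white mug (315,240).

Possible confusions: the bowls at (398,120) have no bar and are larger. The jar caps at (312,150) and (307,190) stand upright. The yellow mug (355,270) and red mug (410,313) are distractors. I choose the disc with the bar at (402,223), and will check it in a close wrist crop.

```bash
cat > h.py <<'E'
from cell import robot, imaging
import cv2,numpy as np
from scipy.spatial.transform import Rotation as R
def down(yaw):  # tool z down, tool x at yaw, closing axis at yaw-90deg
    c,s=np.cos(yaw),np.sin(yaw)
    return R.from_matrix(np.array([[c,s,0],[s,-c,0],[0,0,-1]])).as_quat()
def cam(name):
    i=imaging.camera_info(name)
    if name!="wrist": return i["mtx"],i["T"]
    T=np.eye(4); T[:3,:3]=R.from_quat(robot.read_ee_rot()).as_matrix(); T[:3,3]=robot.read_position()
    return i["mtx"],T@i["hand_eye"]
def ray(uv,K,T,z):
    uv=np.atleast_2d(uv).astype(float)
    d=np.c_[uv,np.ones(len(uv))]@np.linalg.inv(K).T@T[:3,:3].T
    o=T[:3,3]; return o+d*((z-o[2])/d[:,2])[:,None]
E
python3 - <<'E'
from h import *
K,T=cam("top")
for n,p,z in [("lid",(402,223),.015),("cont",(236,221),.092),("earL",(214,218),.08),("earR",(258,224),.08),("bar1",(397,237),.04),("bar2",(409,210),.04),("tall",(312,148),.15),("short",(307,191),.12),("mug",(316,238),.095),("yel",(354,268),.09)]:
    print(n,ray(p,K,T,z).round(3))
q0=robot.read_q()
lid=ray((402,223),K,T,.015)[0];con=ray((236,221),K,T,.092)[0]
for y in np.radians([-180,-90,-24,0,66,82,98,156,172,-8,-98]):
    print(round(np.degrees(y)),[None if s is None else np.round(s,2).tolist() for s in (robot.solve_ik([lid[0],lid[1],.16],down(y)),robot.solve_ik([con[0],con[1],.25],down(y)))])
E
```

```text
lid [[ 0.461 -0.267  0.015]]
cont [[0.451 0.207 0.092]]
earL [[0.461 0.27  0.08 ]]
earR [[0.445 0.147 0.08 ]]
bar1 [[ 0.417 -0.247  0.04 ]]
bar2 [[ 0.495 -0.284  0.04 ]]
tall [[ 0.645 -0.002  0.15 ]]
short [[0.532 0.011 0.12 ]]
mug [[ 0.406 -0.015  0.095]]
yel [[ 0.325 -0.119  0.09 ]]
-180 [[-0.67, 0.39, 1.56, -0.0, 1.19, -2.24], [0.27, 0.25, 1.5, -0.0, 1.39, -1.3]]
-90 [[-0.67, 0.39, 1.56, -0.0, 1.19, 2.47], [0.27, 0.25, 1.5, -0.0, 1.39, -2.87]]
-24 [[-0.67, 0.39, 1.56, -0.0, 1.19, 1.32], [0.27, 0.25, 1.5, -0.0, 1.39, 2.26]]
0 [[-0.67, 0.39, 1.56, -0.0, 1.19, 0.9], [0.27, 0.25, 1.5, -0.0, 1.39, 1.85]]
66 [[-0.67, 0.39, 1.56, -0.0, 1.19, -0.25], [0.27, 0.25, 1.5, -0.0, 1.39, 0.69]]
82 [[-0.67, 0.39, 1.56, -0.0, 1.19, -0.53], [0.27, 0.25, 1.5, -0.0, 1.39, 0.41]]
98 [[-0.67, 0.39, 1.56, -0.0, 1.19, -0.81], [0.27, 0.25, 1.5, -0.0, 1.39, 0.14]]
156 [[-0.67, 0.39, 1.56, -0.0, 1.19, -1.82], [0.27, 0.25, 1.5, -0.0, 1.39, -0.88]]
172 [[-0.67, 0.39, 1.56, -0.0, 1.19, -2.1], [0.27, 0.25, 1.5, -0.0, 1.39, -1.16]]
-8 [[-0.67, 0.39, 1.56, -0.0, 1.19, 1.04], [0.27, 0.25, 1.5, -0.0, 1.39, 1.99]]
-98 [[-0.67, 0.39, 1.56, -0.0, 1.19, 2.61], [0.27, 0.25, 1.5, -0.0, 1.39, -2.73]]
```

Run:
```python
from h import *
import pickle
out={}
robot.goto([.451,.207,.30],down(np.radians(82)))
KT=cam("wrist"); out['con']=(KT,imaging.camera("wrist"))
robot.goto([.461,-.267,.30],down(np.radians(156)))
robot.servo_line([.461,-.267,.17],feed=.2)
KT=cam("wrist"); out['lid']=(KT,imaging.camera("wrist"))
pickle.dump(out,open("w.pkl","wb"))
cv2.imwrite("pics/w.png",np.hstack([out['con'][1][:,:,::-1][:,120:520],out['lid'][1][:,:,::-1][:,120:520]]))
print(robot.read_clock(),robot.read_position(),robot.read_force())
```

```text
4.575 [ 0.46185784 -0.26741725  0.17142074] [ 0.07790177 -0.20508306  0.38345311]
```

View pics/w.png

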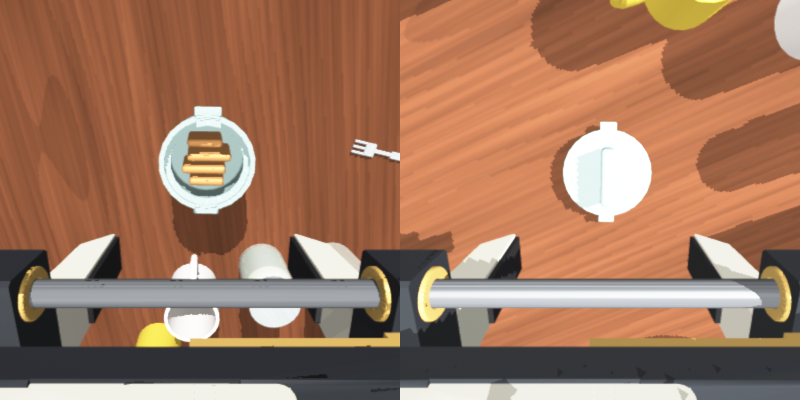

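The close view shows the container at about (207,160) with its notches and ears at top (208,117) and bottom (206,208). The lid is in the right half at about (607,172), with its bar vertical and tabs at (608,127) and (606,217), which confirms the choice. Next I zoom in and fit.

```bash
cat > fit.py <<'E'
from h import *
from scipy.optimize import least_squares
def pale(im): 
    a=im.astype(int); return ((a[...,2]>a[...,0]-12)&(a[...,2]>90)).astype(np.uint8)*255
def blob(im,c):
    n,l,s,ce=cv2.connectedComponentsWithStats(pale(im)); k=l[c[1],c[0]]
    m=(l==k).astype(np.uint8)*255; cn=max(cv2.findContours(m,cv2.RETR_EXTERNAL,cv2.CHAIN_APPROX_NONE)[0],key=cv2.contourArea)
    return m,cn[:,0,:]
def circ(P,c0,r0):
    f=lambda p:np.hypot(P[:,0]-p[0],P[:,1]-p[1])-p[2]
    return least_squares(f,[*c0,r0],loss='soft_l1',f_scale=.0008).x
def tabs(P,c,rmin):
    d=P[:,:2]-c; d=d[np.hypot(*d.T)>rmin]; a=np.arctan2(d[:,1],d[:,0])
    return np.degrees(np.angle(np.mean(np.exp(2j*a)))/2), d
E
python3 - <<'E'
from fit import *
import pickle
o=pickle.load(open("w.pkl","rb"))
(K,T),im=o['lid']; m,c=blob(im,(327,150)); P=ray(c,K,T,.014)
p=circ(P,P.mean(0)[:2],.0485); print("lid",p,T[:3,3]); a,d=tabs(P,p[:2],.052); print("tab ang",a,len(d)); 
q=d[d@[np.cos(np.radians(a)),np.sin(np.radians(a))]>0]; q2=d[d@[np.cos(np.radians(a)),np.sin(np.radians(a))]<0]
v=q.mean(0)-q2.mean(0); print("joined",np.degrees(np.arctan2(v[1],v[0])), np.hypot(*q.T).max(),np.hypot(*q2.T).max(), (q.mean(0)+q2.mean(0))*1e3)
(K,T),im2=o['con']; m2,c=blob(im2,(327-40,160)); P=ray(c,K,T,.092); p=circ(P,P.mean(0)[:2],.06); print("con",p,cv2.boundingRect(c),T[:3,3]); print(tabs(P,p[:2],.065)[0])
A=cv2.resize(im2[95:225,260:390],(520,520),interpolation=cv2.INTER_CUBIC)
cv2.imwrite("pics/z.png",A[:,:,::-1])
E
```

```text
lid [ 0.45914692 -0.26343572  0.04816066] [ 0.38909964 -0.2347242   0.35734516]
tab ang -25.51824949808521 42
joined -25.50938741389706 0.05619425625076552 0.05604488171493587 [0.32573957 0.16845137]
con [0.45294339 0.21137485 0.06017255] (279, 106, 96, 108) [0.46093807 0.28586805 0.48621297]
81.2343959978327
```

View pics/z.png

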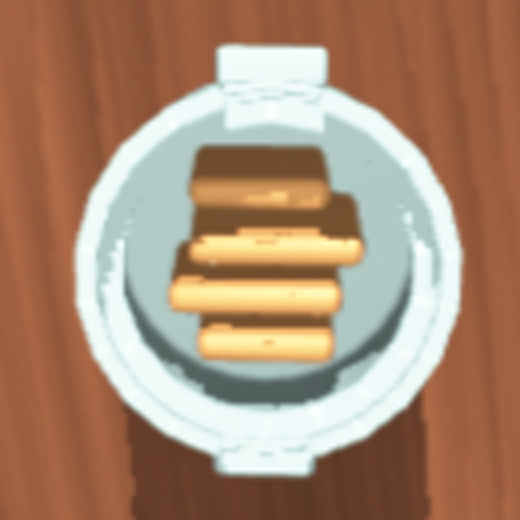

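Lid and container fits agree with their known radii (48.2 and 60.2 mm). The crop shows the rim as a circle, with an ear and notch at top (272,65) and bottom (265,460). Next: grasp the lid.

Run:
```python
from fit import *
import pickle
o=pickle.load(open("w.pkl","rb"))
(K,T),im2=o['con']; m2,c=blob(im2,(287,160)); P=ray(c,K,T,.08); p=circ(ray(c,K,T,.092),(.453,.211),.06)
d=P[:,:2]-p[:2]; t=np.radians(81.2); e=np.array([np.cos(t),np.sin(t)]); s=d@e
q1,q2=d[s>.064],d[s<-.0615]; v=q1.mean(0)-q2.mean(0); print("joined",np.degrees(np.arctan2(v[1],v[0])),len(q1),len(q2),s.max(),s.min(),q1.mean(0),q2.mean(0))
robot.gripper_to(.045,effort=7)
f0=robot.read_force()
Q=down(np.radians(180-25.5))
robot.servo_line([.4591,-.2634,.06],Q,feed=.12); robot.pause(.3)
print(robot.read_position(),robot.read_force())
hit=robot.servo_line([.4591,-.2634,.0205],Q,feed=.04,stop_force=4); robot.pause(.3)
print(hit,robot.read_position(),robot.read_force(),robot.read_gripper_width(),robot.read_clock())
KT=cam("wrist"); im=imaging.camera("wrist"); cv2.imwrite("pics/g.png",im[100:400,120:520,::-1])
```

```text
joined 81.37181257477081 33 34 0.06981878101996931 -0.06917614040783987 [0.01094726 0.06746003] [-0.00942361 -0.06678934]
[ 0.45928635 -0.26353786  0.0604073 ] [-0.96987378 -0.40874207  0.24235653]
False [ 0.45916643 -0.26346312  0.02065913] [ 0.31181061 -0.40703548 -0.05584134] 0.04534585365437308 8.275
```

View pics/g.png

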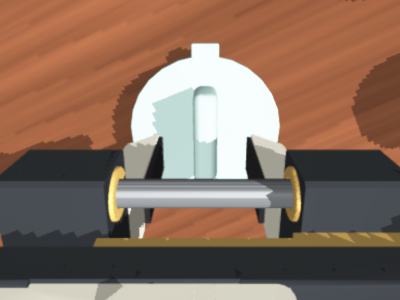

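The bar at (205,130) is centred between the fingers at (155,180) and (255,180). I'll pinch at 7 N and lift.

Run:
```python
from fit import *
Q=down(np.radians(180-25.5))
robot.gripper_to(0,effort=7); robot.pause(.3)
print(robot.read_gripper_width(),robot.read_gripper_force(),robot.read_force(),robot.read_position())
p=robot.read_position()
robot.servo_line([.4591,-.2634,.05],Q,feed=.04)
robot.servo_line([.4591,-.2634,.235],Q,feed=.12); robot.pause(.3)
print(robot.read_gripper_width(),robot.read_gripper_force(),robot.read_force(),robot.read_ft_torque(),robot.read_clock())
im=imaging.camera("wrist"); cv2.imwrite("pics/l.png",im[100:400,120:520,::-1])
im=imaging.camera("scene"); cv2.imwrite("pics/ls.png",cv2.resize(im[60:210,130:330,::-1],None,fx=4,fy=4))
```

```text
0.0003175679547254653 0.0 [-0.21641477 -0.04549887  0.34945458] [ 0.45910519 -0.263393    0.02050184]
0.00022345483787787862 0.0 [ 0.3006146  -1.50249352  0.73747774] [-0.00807462  0.02743706  0.04092244] 12.3583
```

View pics/l.png

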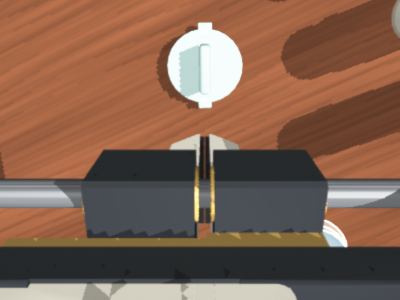

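View pics/ls.png

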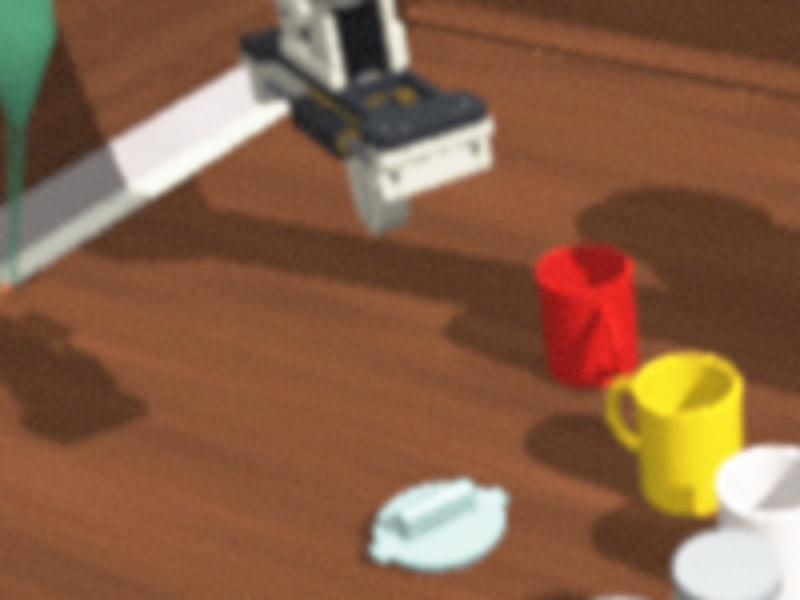

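The pinch missed: the fingers shut to 0 mm and the lid is still on the shelf at (205,65), not moved. The tips at (204,135) in the wrist crop appear about 20 mm behind the nominal TCP, so they closed just above the 40 mm bar top. I'll touch down gently on the flange to find the true tip height, then pinch.

Run:
```python
from fit import *
Q=down(np.radians(180-25.5))
robot.gripper_to(.035,effort=7)
robot.servo_line([.4591,-.2634,.03],Q,feed=.2)
robot.pause(.2)
KT=cam("wrist"); im=imaging.camera("wrist"); cv2.imwrite("pics/g2.png",im[100:400,120:520,::-1])
robot.servo_line([.4591,-.2634,.016],Q,feed=.05,stop_force=3)
print(robot.read_position(),robot.read_force())
hit=robot.servo_line([.4591,-.2634,.000],Q,feed=.025,stop_force=3)
p=robot.read_position(); print(hit,p,robot.read_force(),robot.read_gripper_width(),robot.read_clock())
if hit: robot.servo_line([.4591,-.2634,p[2]+.003],Q,feed=.03); robot.pause(.1)
print(robot.read_position(),robot.read_force())
```

```text
[ 0.45884644 -0.26319787  0.01548122] [ 0.21318483  0.81997324 -0.59753585]
False [ 4.59179361e-01 -2.63455521e-01  4.82361489e-05] [ 0.5087205   0.33520477 -0.35266112] 0.0349481996629583 15.8583
[ 4.59179361e-01 -2.63455521e-01  4.82361489e-05] [ 0.5087205   0.33520477 -0.35266112]
```

View pics/g2.png

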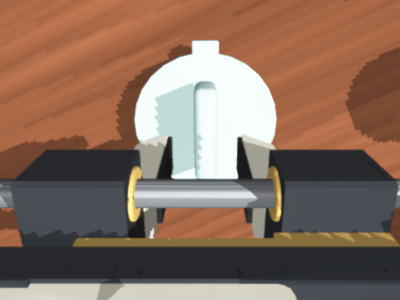

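The fingers at (155,140) and (250,140) bracket the bar at (205,130), and there is no contact at TCP z=0. The tips are therefore well above the TCP and now alongside the bar, so I'll pinch here.

Run:
```python
from fit import *
Q=down(np.radians(180-25.5))
robot.gripper_to(0.0,effort=7); robot.pause(.2)
w=robot.read_gripper_width();print(w,robot.read_gripper_force(),robot.read_force(),robot.read_position())
if w>.01:
    robot.servo_line([.4591,-.2634,.02],Q,feed=.04)
    print(robot.read_gripper_width(),robot.read_gripper_force())
    robot.servo_line([.4591,-.2634,.215],Q,feed=.12); robot.pause(.3)
    print(robot.read_gripper_width(),robot.read_gripper_force(),robot.read_force(),robot.read_ft_torque(),robot.read_clock())
    im=imaging.camera("wrist"); cv2.imwrite("pics/l2.png",im[:,:,::-1])
    np.save("l2.npy",im)
    m,c=blob(im,(325,190)); print(cv2.boundingRect(c))
    # tool-frame fit of the held lid for several assumed flange heights
    i=imaging.camera_info("wrist")
    for z in (.005,.01,.015,.02):
        P=ray(c,i["mtx"],i["hand_eye"],z); P=P[P[:,0]>-.0]
        print(z,circ(P,(0,0),.0485))
```

```text
0.013764504853568296 6.99983686208725 [-0.09533496  0.40041459  1.12812625] [ 4.59188606e-01 -2.63419328e-01  1.09273863e-04]
0.014192296281453605 6.9996292144060135
0.01388270315879737 6.999637261033058 [-0.16356358  0.46690613 -0.64987614] [ 0.02330129  0.02109975 -0.02149958] 19.2583
(243, 148, 164, 131)
0.005 [-0.00643352 -0.0001812   0.05202256]
0.01 [-0.00854177 -0.00018993  0.05327583]
0.015 [-0.0106047  -0.00018791  0.05449341]
0.02 [-0.01257642 -0.00019381  0.0556405 ]
```

Run:
```python
from fit import *
im=np.load("l2.npy"); i=imaging.camera_info("wrist")
m,c=blob(im,(325,190))
for z in (-.015,-.013,-.010):
    P=ray(c,i["mtx"],i["hand_eye"],z); s=P[(P[:,0]>.012)&(np.hypot(P[:,0],P[:,1])<.0515)]
    p=circ(s,(0,0),.0485); t=P[(P[:,0]>.0535)]; r=np.hypot(s[:,0]-p[0],s[:,1]-p[1])-p[2]
    g=least_squares(lambda q:np.hypot(s[:,0]-q[0],s[:,1]-q[1])-.0483,[0,0],loss='soft_l1',f_scale=.0008).x
    print(z,p,g,len(s),r.std(),"tab",t.mean(0),t[:,0].max(),t[:,1].min(),t[:,1].max())
im2=im[100:300,220:430]; cv2.imwrite("pics/l2c.png",cv2.resize(im2[:,:,::-1],None,fx=2.8,fy=2.8))
```

```text
-0.015 [ 0.00137198 -0.00014391  0.04708153] [-0.00018503 -0.00013925] 176 0.00044787259106040834 tab [ 0.05549606 -0.00023546 -0.015     ] 0.055788517445990546 -0.008318328795424747 0.007844485012212764
-0.013 [ 0.00059125 -0.00014085  0.04754318] [-0.00037836 -0.0001377 ] 174 0.0005577038653051489 tab [ 0.0553268  -0.00023907 -0.013     ] 0.05551526273804305 -0.008408528797268423 0.007927961767740618
-0.01 [-0.00068159 -0.00014838  0.04831041] [-0.0006682  -0.00014838] 174 0.0006847999885509767 tab [ 0.05500258 -0.00024454 -0.01      ] 0.05510538067612181 -0.008547464885128246 0.008056484956610066
```

View pics/l2c.png

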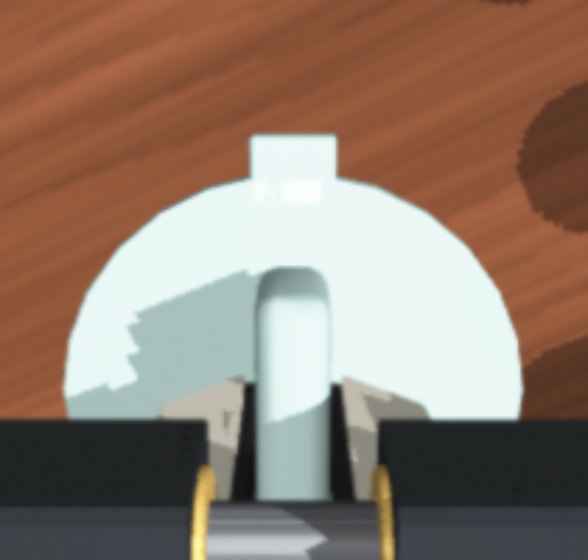

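The lid is held by its bar at (293,380), with the tab at (293,155), centred on the TCP within about 0.3 mm and aligned. Next: carry it over the row and look again above the container.

Run:
```python
from fit import *
Q=down(np.radians(81.37))
robot.servo_line([.4529,.2114,.215],Q,feed=.12); robot.pause(.4)
print(robot.read_gripper_width(),robot.read_gripper_force(),robot.read_position(),robot.read_clock())
K,T=cam("wrist"); im=imaging.camera("wrist"); np.savez("c2.npz",im=im,K=K,T=T)
Kt,Tt=cam("top"); it=imaging.camera("top"); np.save("top2.npy",it)
cv2.imwrite("pics/c2.png",cv2.resize(im[90:340,200:450,::-1],None,fx=2.4,fy=2.4))
```

```text
0.014005573958704953 6.999566853046417 [0.45292869 0.2113835  0.21502613] 23.8167
```

View pics/c2.png

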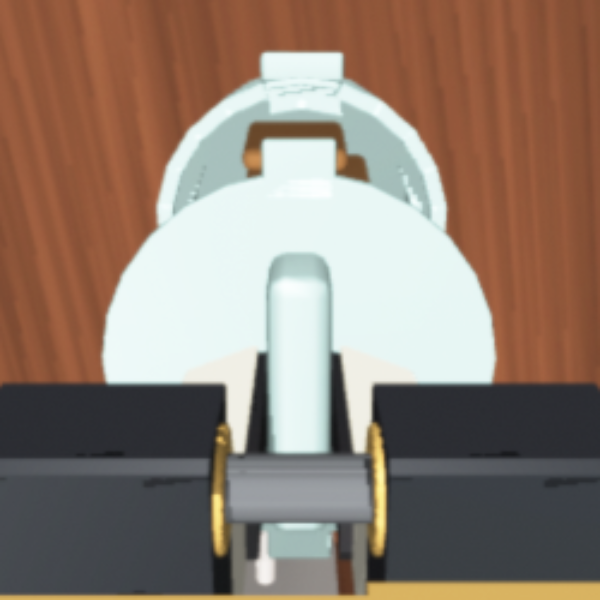

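The lid's tab (300,155) sits in line with the container's far notch and ear (302,80). Now a numeric check of the visible rim arc.

Run:
```python
from fit import *
d=np.load("c2.npz"); im,K,T=d['im'],d['K'],d['T']
m,c=blob(im,(325,215)); c=c[c[:,1]<177]
L=R.from_euler('z',-81.37,degrees=True).as_matrix(); tcp=np.array([.45293,.21138,0])
for r in (.0600,.0602,.0605):
    P=(ray(c,K,T,.092)-tcp)@L.T; s=P[np.abs(P[:,1])>.019]
    g=least_squares(lambda q:np.hypot(s[:,0]-q[0],s[:,1]-q[1])-r,[0,0],loss='soft_l1',f_scale=.0008); print(r,g.x,len(s))
E_=(ray(c,K,T,.082)-tcp)@L.T; e=E_[E_[:,0]>.064]; print("ear",e[:,0].max(),e[:,1].min(),e[:,1].max())
# everything else unmoved? compare top views
a=cv2.imread("pics/top0.png")[:,:,::-1].astype(int); b=np.load("top2.npy").astype(int)
for n,(x,y) in dict(tall=(312,158),short=(307,199),mug=(315,240),bowls=(398,120),fork=(258,132)).items():
    print(n,np.abs(a-b)[y-15:y+15,x-12:x+12].mean().round(1))
```

```text
0.06 [ 0.00013821 -0.00015036] 118
0.0602 [-0.00016256 -0.00014656] 118
0.0605 [-0.00060921 -0.00013889] 118
ear 0.06941026905519862 -0.016458246269220635 0.0156507926716722
tall 1.2
short 2.7
mug 4.9
bowls 0.7
fork 1.4
```

Centred within 0.3 mm and aligned within 0.5°. Descending to about 1 cm above the rim.

Run:
```python
from fit import *
Q=down(np.radians(81.37))
robot.servo_line([.4528,.2114,.130],Q,feed=.06)
robot.servo_line([.4528,.2114,.1025],Q,feed=.025,stop_force=4); robot.pause(.5)
p=robot.read_position(); print(p,R.from_quat(robot.read_ee_rot()).as_matrix().round(4).tolist(),robot.read_gripper_width(),robot.read_gripper_force(),robot.read_force(),robot.read_clock())
im=imaging.camera("wrist"); i=imaging.camera_info("wrist"); m,c=blob(im,(325,190))
P=ray(c,i["mtx"],i["hand_eye"],.0105-.0); s=P[(P[:,0]>.03)&(np.abs(P[:,1])>.019)]
for r in (.06,.0602): print("rim in tool",least_squares(lambda q:np.hypot(s[:,0]-q[0],s[:,1]-q[1])-r,[0,0],loss='soft_l1',f_scale=.0008).x,len(s))
t=ray(c,i["mtx"],i["hand_eye"],.0205); t=t[t[:,0]>.065]; print("ear",t[:,0].max(),t[:,1].min(),t[:,1].max())
```

```text
[0.45279305 0.21138116 0.1024833 ] [[0.1501, 0.9887, -0.0], [0.9887, -0.1501, -0.0], [-0.0, -0.0, -1.0]] 0.013815747886875365 6.999683976173401 [ 0.28074323 -0.39917115 -1.22046997] 27.2333
rim in tool [0.00067594 0.00027953] 114
rim in tool [0.00041041 0.0002764 ] 114
ear 0.07030328273394634 -0.01547742528091266 0.01686786387867003
```

```bash
python3 -c "
from cell import robot
print(robot.close_job(),robot.read_clock())"
```

```text
the job is handed in; nothing more can be done
the job is handed in; nothing more can be done
```

The lid is held by its bar at 7 N, level and about 1 cm above the container's rim. It is centred within about 1 mm with its tabs over the notches, and the job was handed in at about 27 s; the first pinch closed just above the bar without moving the lid, and the second held.

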